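# Fetch the sample jar from behind the bottles for weighing

## Robot

A 6-joint arm with a two-finger parallel gripper is mounted at the origin on the work surface. World frame = base frame: x ahead of the robot, y to its left, z up, the work surface at z = 0. Lengths are in mm, angles in rad, forces in N, time in s.
With the tool pointing down it reaches from about 350 to 775 mm from the base axis. Payload 7.3 kg.
Tool frame: the origin (TCP) lies on the mounting face of the last link; the fingertips stand 178 mm ahead of it and the grasp point (between the pads) lies 159 mm ahead of it; z points along the fingers, y is the line along which they close (so a half turn about z gives the same grasp; the last joint's range is limited). The gripper opens to 92 mm and grips with 3 to 60 N. Pads are 19 mm wide; open, the fingers measure 130 mm over their backs; the gripper's body (75 mm by 190 mm) begins 47 mm behind the grasp point.
Start: joints at [1.167, 0.342, 1.524, -0, 1.275, -0.146], TCP at [133.828, 507.659, 404.741] pointing down, gripper open.
Joint ranges: [-2.53, 2.53], [-0.77, 2.02], [0.04, 2.7], [-1, 4.14], [0.28, 2.66], [-3.11, 3.11]. Speed limits (rad/s): [2.57, 2.57, 3.14, 3.14, 3.14, 3.14].

## Interface

Orientations are given as [roll, pitch, yaw] about the fixed x, y, z axes, in that order (R = Rz(yaw) Ry(pitch) Rx(roll)).
In Python, from plant import bot, imaging, get_obs gives the robot as it stands (bot), with the cameras (imaging) and the readings as plain functions.
- The arm moves only by the shell command python3 shift.py 'ROWS'. ROWS is a JSON object with one list for each field, all of the same length, 1 to 5, a row being the entries at one place: jaw (the finger opening in mm), x, y, z (the shift in fractions of the full range, 1 being 80 cm), turn (a turn about the tool's z in normalised numbers (1 is 60 degrees)); each row is the pose to reach, as a shift and turn from the pose commanded when the command began, along the tool's axes at that moment; what a row does not reach only later rows make up. A row lasts 1/8 s, in which the tool goes at most 62.5 mm and 0.188 rad, less where a joint would pass 70% of its speed; a pose out of reach is approached as far as the arm can. The fingers move at their own pace and stop on an object; the grip force is fixed at half the most. Time passes only in rows, so rows that do not move let the fingers close. It prints the time, the measured TCP pose, the force, the opening and the grip force at its end. Shift and turn numbers lie between -1 and 1, and a call with a number outside is refused. Input that does not fit is refused with a message, and nothing moves.
- get_obs(): the state, without advancing time (a new reading comes with each control period).
- imaging.capture(name): name is "side" or "top" or "wrist"; returns a dict with "color" (480x640x3 uint8, red, green, blue), "K" (3x3 intrinsics, pixels), "R" (3x3) and "t" (3): a world point X has camera coordinates R X + t. Camera axes: x right, y down, z forward; pixel columns grow to the right and rows downward; lengths in mm; the calibration is good to about 2 mm. A picture is of the moment at which its call begins. There is no depth.
- bot.close_job(): hands the job in; it is judged then, once.
The state is a dict: "time": time; "joint_positions": joint angles; "dq": joint speeds; "tau": joint torques, N m; "tool_pos": TCP position; "tcp_rot": TCP orientation; "contact_force": force on the tool from outside, world axes, zero at the start; "moment": the same for the moment, N m; "grip_width": finger opening in mm; "finger_force": force on a finger pad.
Only numpy, scipy, OpenCV 4.12 (cv2) and the standard library are available. Lean on these libraries where they do the work, as an engineer would, in place of code of your own. Each camera call takes 0.05 s, during which the arm holds its last target. There are 200 camera calls.

## Task

First clear the three tall bottles from the bottle stand into the orange side tray, standing upright, then take the green-lidded jar from behind them and set it down gently in the middle of the balance pan, and only then put every bottle back upright in the middle of the spot of its own colour. Leave the white-lidded jar in the tray where it stands, do not touch the green jar until all three bottles are in the tray, and never tip a bottle over.

Things in the scene. Friction and masses are not known exactly. Their poses are not given: they have to be found in the camera images.
- red_bottle: white plastic sample bottle with a red screw cap and a red band, loose, about 0.2 kg, upright. Body 52 mm across up to 92 mm, shoulder narrowing to a 26 mm neck at 108 mm, cap 32 mm across from 115 to 141 mm above the underside (grip it by the cap, from above). Origin: centre of the underside; z up along the bottle
- blue_bottle: white plastic sample bottle with a blue screw cap and a blue band, loose, about 0.2 kg, upright. Body 52 mm across up to 92 mm, shoulder narrowing to a 26 mm neck at 108 mm, cap 32 mm across from 115 to 141 mm above the underside (grip it by the cap, from above). Origin: centre of the underside; z up along the bottle
- yellow_bottle: white plastic sample bottle with a yellow screw cap and a yellow band, loose, about 0.2 kg, upright. Body 52 mm across up to 92 mm, shoulder narrowing to a 26 mm neck at 108 mm, cap 32 mm across from 115 to 141 mm above the underside (grip it by the cap, from above). Origin: centre of the underside; z up along the bottle
- red_spot: fixed flat red disc, 64 mm across and 2 mm thick, on the bottle stand: the home of the red bottle, which starts on it. Origin: centre of the disc's underside, its top is 2 mm higher. The discs' order on the stand changes; each is 61 to 62 mm from the green jar's home: one towards the robot, one to the left, one to the right
- blue_spot: fixed flat blue disc, 64 mm across and 2 mm thick, on the bottle stand: the home of the blue bottle, which starts on it. Origin: centre of the disc's underside, its top is 2 mm higher. The discs' order on the stand changes; each is 61 to 62 mm from the green jar's home: one towards the robot, one to the left, one to the right
- yellow_spot: fixed flat yellow disc, 64 mm across and 2 mm thick, on the bottle stand: the home of the yellow bottle, which starts on it. Origin: centre of the disc's underside, its top is 2 mm higher. The discs' order on the stand changes; each is 61 to 62 mm from the green jar's home: one towards the robot, one to the left, one to the right
- green_jar: the wanted jar: amber with a green lid, 48 mm across, 50 mm high (lid: upper 14 mm, as wide), loose, about 0.13 kg. Starts on the bottle stand behind and between the bottles, about 11 mm from each. Origin: centre of the underside. The stand, fixed, is a white plate 10 mm thick, 230 x 220 mm, with blue side lips 16 mm high and a blue rear rail 40 mm high, 92 mm behind the jar's middle
- white_jar: a second amber jar of the same size (48 mm across, 50 mm high) with a white lid, loose, standing in the side tray: to be left where it is. Origin: centre of the underside
- side_tray: orange open tray, fixed, outside 200 mm (its x) by 250 mm (its y), walls 4 mm thick and 28 mm high, floor 4 mm thick, flat inside; it is the side area. It and the balance may change sides. Origin: centre of its underside, on the table
- balance: grey laboratory balance, fixed, with a round steel pan 100 mm across whose top is 52 mm above the table (the pan does not move); housing 170 mm wide, up to 43 mm high, reaching 125 mm from the pan's middle towards its -x, where its black panel with the green display is, and 75 mm towards +x. Origin: on the table under the middle of the pan

How it is judged (in metres and radians):
On the way, in this order (a step that is already met when the one before it is completed fails the run):
1. all three bottles stand upright in the orange side tray, the green jar still in its place on the stand (x of red_bottle in the frame of side_tray between -0.085 and 0.085 m and y of red_bottle in the frame of side_tray between -0.11 and 0.11 m and z of each of red_bottle, blue_bottle, yellow_bottle in the frame of side_tray below 0.012 m and angle between each of red_bottle, blue_bottle, yellow_bottle's own z axis and vertical below 0.1 rad and linear speed of each of red_bottle, blue_bottle, yellow_bottle below 0.03 m/s and x of blue_bottle in the frame of side_tray between -0.085 and 0.085 m and y of blue_bottle in the frame of side_tray between -0.11 and 0.11 m and x of yellow_bottle in the frame of side_tray between -0.085 and 0.085 m and y of yellow_bottle in the frame of side_tray between -0.11 and 0.11 m and distance of green_jar from where it was at the start of the episode below 0.02 m), for 0.2 s.
2. the green jar stands released in the middle of the balance pan while all three bottles are still in the tray (horizontal distance between green_jar and balance below 0.015 m and z of green_jar in the frame of balance between 0.048 and 0.057 m and angle between each of green_jar, red_bottle, blue_bottle, yellow_bottle's own z axis and vertical below 0.1 rad and linear speed of green_jar below 0.02 m/s and x of red_bottle in the frame of side_tray between -0.085 and 0.085 m and y of red_bottle in the frame of side_tray between -0.11 and 0.11 m and z of each of red_bottle, blue_bottle, yellow_bottle in the frame of side_tray below 0.012 m and linear speed of each of red_bottle, blue_bottle, yellow_bottle below 0.03 m/s and x of blue_bottle in the frame of side_tray between -0.085 and 0.085 m and y of blue_bottle in the frame of side_tray between -0.11 and 0.11 m and x of yellow_bottle in the frame of side_tray between -0.085 and 0.085 m and y of yellow_bottle in the frame of side_tray between -0.11 and 0.11 m and contact force between the fingers and green_jar below 0.3 N), for 0.3 s.
At the end, for the whole second after the job is handed in: Each bottle stands upright (within 0.1 rad), at rest, on the spot of its own colour, within 12 mm of its centre; the green jar stands upright and at rest on the balance pan within 15 mm of its centre; the white jar stands within 20 mm of where it was (horizontal distance between red_bottle and red_spot below 0.012 m and z of red_bottle in the frame of red_spot between -0.002 and 0.006 m and angle between each of red_bottle, blue_bottle, yellow_bottle, green_jar, white_jar's own z axis and vertical below 0.1 rad and linear speed of each of red_bottle, blue_bottle, yellow_bottle, green_jar below 0.02 m/s and horizontal distance between blue_bottle and blue_spot below 0.012 m and z of blue_bottle in the frame of blue_spot between -0.002 and 0.006 m and horizontal distance between yellow_bottle and yellow_spot below 0.012 m and z of yellow_bottle in the frame of yellow_spot between -0.002 and 0.006 m and horizontal distance between green_jar and balance below 0.015 m and z of green_jar in the frame of balance between 0.048 and 0.057 m and distance of white_jar from where it was at the start of the episode below 0.02 m); the robot touches nothing.
It fails at once if a bottle or the green jar is tipped over (beyond 0.6 rad) (angle between any of red_bottle, blue_bottle, yellow_bottle, green_jar's own z axis and vertical above 0.6 rad).
It fails at once if the white jar is pushed more than 20 mm or tipped (distance of white_jar from where it was at the start of the episode above 0.02 m or angle between white_jar's own z axis and vertical above 0.3 rad).
It fails at once if the green jar is dropped or pressed hard onto the balance (over 40 N) (contact force between green_jar and balance above 40 N).
It fails at once if the green jar is taken hold of before all three bottles stand in the tray (contact force between the fingers and green_jar above 1 N and distance of green_jar from where it was at the start of the episode below 0.02 m and not ((x of red_bottle in the frame of side_tray between -0.085 and 0.085 m and y of red_bottle in the frame of side_tray between -0.11 and 0.11 m and z of red_bottle in the frame of side_tray below 0.012 m and angle between red_bottle's own z axis and vertical below 0.1 rad and linear speed of red_bottle below 0.03 m/s) and (x of blue_bottle in the frame of side_tray between -0.085 and 0.085 m and y of blue_bottle in the frame of side_tray between -0.11 and 0.11 m and z of blue_bottle in the frame of side_tray below 0.012 m and angle between blue_bottle's own z axis and vertical below 0.1 rad and linear speed of blue_bottle below 0.03 m/s) and (x of yellow_bottle in the frame of side_tray between -0.085 and 0.085 m and y of yellow_bottle in the frame of side_tray between -0.11 and 0.11 m and z of yellow_bottle in the frame of side_tray below 0.012 m and angle between yellow_bottle's own z axis and vertical below 0.1 rad and linear speed of yellow_bottle below 0.03 m/s))).
It also fails if it takes over 136 s, if anything falls off the work surface, if the arm or the gripper's body presses on something with over 40 N, if the wrist force passes 120 N, or if a joint passes its speed limit or range.

## Working session

There is one attempt and no reset: what is moved stays moved. The work goes in short steps, Python scripts to look and compute and a shell command to move; the robot and the scene stay as the last step left them, time stands still between calls to the robot, and variables do not carry over. Pictures are saved under pics/ and viewed, at most 14 in all, crops included, and the job is handed in when it is done.

```bash
ls; mkdir -p pics
python3 - <<'E'
from plant import bot, imaging, get_obs
import cv2, numpy as np
o=get_obs(); print(o)
for n in ("top","side"):
    c=imaging.capture(n); cv2.imwrite(f"pics/{n}0.png",c["color"][:,:,::-1]); np.savez(f"{n}0.npz",**c)
    print(n,c["K"].tolist(),np.round(c["R"],3).tolist(),c["t"])
E
```

```text
pics
plant.py
shift.py
{'time': 0.0, 'joint_positions': array([ 1.16700875e+00,  3.42742932e-01,  1.52499203e+00, -6.17443540e-06,
        1.27539363e+00, -1.45996866e-01]), 'dq': array([-0.00012698,  0.00013084,  0.00134833,  0.00052783,  0.0003942 ,
       -0.00054153]), 'tau': array([-1.90967214e-03, -4.31240380e+01, -2.44222802e+01,  7.15921680e-02,
        5.58192597e-02, -1.16471333e-04]), 'tool_pos': array([133.77457999, 507.54245004, 404.04298336]), 'tcp_rot': array([-3.14007220e+00, -2.17604822e-04,  2.88380358e+00]), 'contact_force': array([-0.38793612, -0.45937769, -1.09731712]), 'moment': array([-0.03494167, -0.00547361, -0.0003717 ]), 'finger_force': 0.0, 'grip_width': 91.7106950221316}
top [[510.79931936146727, 0.0, 318.6708313751089], [0.0, 510.79931936146727, 245.31715120795138], [0.0, 0.0, 1.0]] [[0.003, -1.0, 0.004], [-0.994, -0.004, -0.108], [0.108, -0.004, -0.994]] [  7.10333112 559.72717145 909.61225068]
side [[459.5671350716936, 0.0, 317.10347442642245], [0.0, 459.5671350716936, 249.17239503884116], [0.0, 0.0, 1.0]] [[-0.831, -0.556, -0.015], [-0.407, 0.626, -0.665], [0.379, -0.547, -0.747]] [451.33885704 263.14504906 593.55614858]
```

View pics/top0.png

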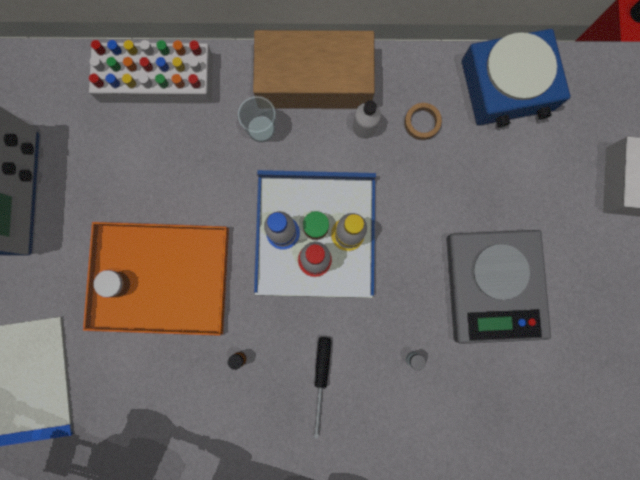

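View pics/side0.png

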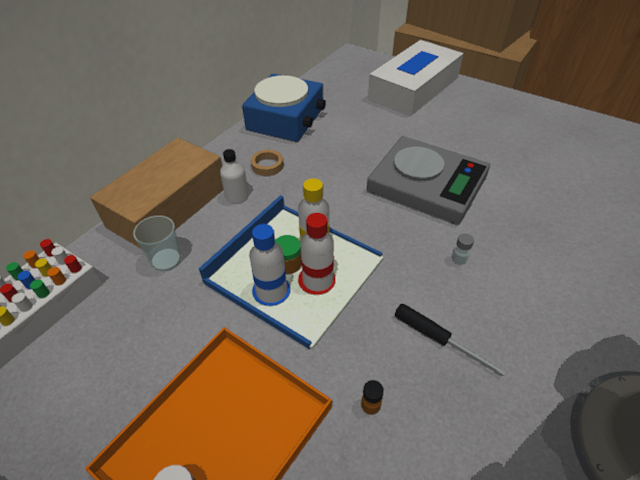

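The top view shows blue (280,229), green lid (316,225), yellow (350,231) and red (315,260) on the stand. The tray is at left, with the white jar at (109,284), and the balance pan is at (502,271). The side view shows all the caps clearly: blue (263,237), yellow (313,190), red (317,226).

```bash
cat > h.py <<'E'
import cv2, numpy as np
HUE={"red":[(0,8),(172,180)],"blue":[(105,125)],"yellow":[(22,32)],"green":[(55,85)]}
def mask(img,col,s=130,v=60):
    h=cv2.cvtColor(img,cv2.COLOR_RGB2HSV); m=0
    for a,b in HUE[col]: m=m|cv2.inRange(h,(a,s,v),(b,255,255))
    return m
def blobs(m,amin=60):
    n,_,st,ce=cv2.connectedComponentsWithStats(m)
    return [(tuple(np.round(ce[i],1)),int(st[i,4]),st[i,:4].tolist()) for i in range(1,n) if st[i,4]>=amin]
def ray(c,p):
    d=c["R"].T@np.linalg.inv(c["K"])@np.array([p[0],p[1],1.]); return -c["R"].T@c["t"],d
def plane(c,p,z):
    o,d=ray(c,p); return o+d*(z-o[2])/d[2]
def tri(views):
    A=0;b=0
    for c,p in views:
        o,d=ray(c,p); d=d/np.linalg.norm(d); P=np.eye(3)-np.outer(d,d); A=A+P; b=b+P@o
    X=np.linalg.solve(A,b)
    return X,[round(float(np.linalg.norm((np.eye(3)-np.outer(d,d)/(d@d))@(X-o))),1) for o,d in (ray(*v) for v in views)]
E
python3 - <<'E'
from h import *
T=dict(np.load("top0.npz"));S=dict(np.load("side0.npz"))
for c in HUE:
    for n,i in(("top",T),("side",S)):
        print(c,n,[b for b in blobs(mask(i["color"],c),40) if (230<b[0][0]<385 and 160<b[0][1]<310)])
h=cv2.cvtColor(T["color"],cv2.COLOR_RGB2HSV)
m=cv2.inRange(h,(5,150,60),(18,255,255)); m[:, 260:]=0
k=max(cv2.findContours(m,0,2)[0],key=cv2.contourArea);r=cv2.minAreaRect(k);print("tray",r)
bx=cv2.boxPoints(r);print([plane(T,p,28)[:2].round() for p in bx], plane(T,r[0],28))
m=cv2.inRange(T["color"],(130,130,130),(255,255,255));print("white",[b for b in blobs(m,100) if b[0][0]<250])
g=cv2.cvtColor(T["color"],cv2.COLOR_RGB2GRAY)
print(cv2.HoughCircles(g[220:330,450:555],cv2.HOUGH_GRADIENT,1,50,param1=80,param2=15,minRadius=20,maxRadius=35)) 
print([g[270,i] for i in range(455,548,4)])
E
```

```text
red top [((np.float64(314.9), np.float64(253.8)), 290, [306, 244, 19, 20]), ((np.float64(310.6), np.float64(269.6)), 84, [299, 256, 31, 20])]
red side [((np.float64(316.4), np.float64(225.1)), 460, [306, 213, 21, 26]), ((np.float64(317.5), np.float64(271.1)), 246, [302, 262, 31, 16]), ((np.float64(312.5), np.float64(285.8)), 179, [298, 272, 37, 22])]
blue top [((np.float64(316.4), np.float64(173.8)), 419, [258, 171, 117, 7]), ((np.float64(257.3), np.float64(236.1)), 178, [255, 177, 6, 114]), ((np.float64(373.2), np.float64(197.9)), 59, [372, 179, 3, 43]), ((np.float64(276.8), np.float64(221.9)), 288, [268, 213, 19, 19]), ((np.float64(287.3), np.float64(239.8)), 92, [269, 223, 30, 26]), ((np.float64(372.5), np.float64(265.2)), 111, [372, 237, 2, 57])]
blue side [((np.float64(250.6), np.float64(260.8)), 2531, [199, 196, 112, 152]), ((np.float64(355.6), np.float64(241.9)), 190, [330, 228, 52, 28]), ((np.float64(269.8), np.float64(282.6)), 247, [253, 272, 32, 18]), ((np.float64(270.9), np.float64(296.3)), 160, [252, 281, 38, 25])]
yellow top [((np.float64(353.6), np.float64(223.7)), 304,
[... 498 characters left out ...]
([396., 181.])] [498.46910747 307.43124207  28.        ]
white [((np.float64(144.6), np.float64(44.0)), 113, [134, 40, 22, 9]), ((np.float64(149.3), np.float64(72.8)), 2179, [89, 43, 119, 51]), ((np.float64(106.6), np.float64(283.3)), 533, [94, 271, 26, 26]), ((np.float64(31.9), np.float64(375.9)), 7024, [0, 317, 69, 117])]
[[[51.5 51.5 27.4]]]
[np.uint8(93), np.uint8(100), np.uint8(101), np.uint8(99), np.uint8(92), np.uint8(118), np.uint8(127), np.uint8(126), np.uint8(127), np.uint8(125), np.uint8(124), np.uint8(126), np.uint8(126), np.uint8(124), np.uint8(124), np.uint8(124), np.uint8(125), np.uint8(125), np.uint8(123), np.uint8(97), np.uint8(94), np.uint8(95), np.uint8(91), np.uint8(113)]
```

Run:
```python
from h import *
T=dict(np.load("top0.npz"));S=dict(np.load("side0.npz"))
m=mask(S["color"],"blue");m[:,:252]=0;m[:,276:]=0;m[:222]=0;m[252:]=0
b=blobs(m,100);print(b)
for n,p,q in (("red",(314.9,253.8),(316.4,225.1)),("blue",(276.8,221.9),b[0][0]),("yellow",(353.6,223.7),(312.6,189.9)),("green",(315.8,224.1),(289,245.9))):
    X,e=tri([(T,p),(S,q)]);print(n,X.round(1),e,plane(T,p,{"green":57}.get(n,148)).round(1))
print("pan",plane(T,(501.5,271.5),52).round(1)); print("white",plane(T,(106.6,283.3),54).round(1),"(z 54 top)")
# pan in side view
g=cv2.cvtColor(S["color"],cv2.COLOR_RGB2GRAY);mm=cv2.inRange(g[130:200,380:460],116,200)
print([ (b) for b in blobs(mm,100)])
```

```text
[((np.float64(262.5), np.float64(235.4)), 528, [252, 222, 22, 29])]
red [533.3  14.9 137.3] [1.0, 1.0] [533.2  15.4 148. ]
blue [585.3  77.4 140.3] [0.7, 0.7] [584.7  77.2 148. ]
yellow [583.1 -48.3 136.7] [1.0, 1.0] [582.2 -47.  148. ]
green [593.5  13.   53.2] [2.6, 2.6] [595.1  14.3  57. ]
pan [ 511.4 -318.4   52. ]
white [487.9 385.6  54. ] (z 54 top)
[((np.float64(40.8), np.float64(8.6)), 1256, [0, 0, 80, 31]), ((np.float64(38.9), np.float64(31.4)), 1175, [14, 17, 51, 30])]
```

Units first: shifts go in shares of 80 cm and turns go in shares of 60 degrees. So -0.258 rad / 1.0472 = -0.2464.

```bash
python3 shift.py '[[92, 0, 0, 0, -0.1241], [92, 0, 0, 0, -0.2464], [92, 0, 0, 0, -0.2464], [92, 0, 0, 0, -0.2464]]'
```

```text
refused: ROWS must be an object with one list for each field. Nothing was moved.
```

The error is about the shape of the input: an object with one list for each field. Fixing that and sending the same move.

```bash
python3 shift.py '{"jaw": [92, 92, 92, 92], "x": [0, 0, 0, 0], "y": [0, 0, 0, 0], "z": [0, 0, 0, 0], "turn": [-0.1241, -0.2464, -0.2464, -0.2464]}'; python3 -c "
from plant import bot, imaging, get_obs;o=get_obs();print(o['tool_pos'],o['tcp_rot'],o['joint_positions'])"
```

```text
time: 0.6
tool_pos: [133.8, 507.6, 404.5]
tcp_rot: [-3.141, -0.0, 3.139]
contact_force: [-1.6, -0.2, -0.5]
grip_width: 91.2
finger_force: 0.0
[133.82544337 507.624128   404.52954612] [-3.14121848e+00 -1.56071265e-04  3.13930217e+00] [ 1.16697958e+00  3.42232693e-01  1.52435774e+00 -2.69498780e-06
  1.27540763e+00 -4.01525508e-01]
```

In the tool's units: -225 mm / 800 = -0.2813, -215 mm / 800 = -0.2688.

```bash
python3 shift.py '{"jaw": [92, 92, 92, 92, 92], "x": [-0.0563, -0.1125, -0.1688, -0.225, -0.2813], "y": [-0.0538, -0.1075, -0.1613, -0.215, -0.2688], "z": [0, 0, 0, 0, 0], "turn": [0, 0, 0, 0, 0]}' | grep pos; python3 shift.py '{"jaw": [92, 92, 92, 92, 92], "x": [-0.0563, -0.1125, -0.1688, -0.225, -0.2825], "y": [-0.0538, -0.1075, -0.1613, -0.215, -0.2688], "z": [0, 0, 0, 0, 0], "turn": [0, 0, 0, 0, 0]}'|grep pos;python3 shift.py '{"jaw": [60, 60], "x": [0, 0], "y": [0, 0], "z": [0, 0], "turn": [0, 0]}'
python3 - <<'E'
from h import *
from plant import bot, imaging, get_obs
c=imaging.capture("wrist");cv2.imwrite("pics/w1.png",c["color"][:,:,::-1]);np.savez("w1.npz",**c)
o=get_obs();print(o["tool_pos"],o["tcp_rot"],-c["R"].T@c["t"])
for k in("red","blue","yellow","green"):print(k,blobs(mask(c["color"],k),200))
E
```

```text
tool_pos: [360.0, 291.1, 404.9]
tool_pos: [585.8, 76.4, 404.7]
time: 2.1
tool_pos: [584.4, 78.0, 404.2]
tcp_rot: [3.141, -0.001, 3.14]
contact_force: [0.0, 0.2, 0.4]
grip_width: 76.5
finger_force: 0.0
[584.04607231  78.64534336 404.56586013] [ 3.14117923e+00 -8.39581611e-04  3.14144126e+00] [514.6003589   78.00998295 385.19801805]
red [((np.float64(281.2), np.float64(166.0)), 530, [253, 138, 42, 60]), ((np.float64(232.4), np.float64(175.5)), 1880, [207, 153, 52, 47])]
blue [((np.float64(161.9), np.float64(152.6)), 569, [154, 103, 16, 98]), ((np.float64(363.8), np.float64(202.3)), 941, [356, 107, 16, 196]), ((np.float64(319.9), np.float64(198.5)), 363, [293, 187, 56, 33]), ((np.float64(320.9), np.float64(247.8)), 1423, [300, 223, 43, 47])]
yellow [((np.float64(219.0), np.float64(212.6)), 762, [185, 185, 56, 56]), ((np.float64(153.3), np.float64(242.9)), 2036, [126, 220, 56, 48])]
green [((np.float64(258.0), np.float64(232.6)), 1611, [236, 210, 45, 46])]
```

View pics/w1.png

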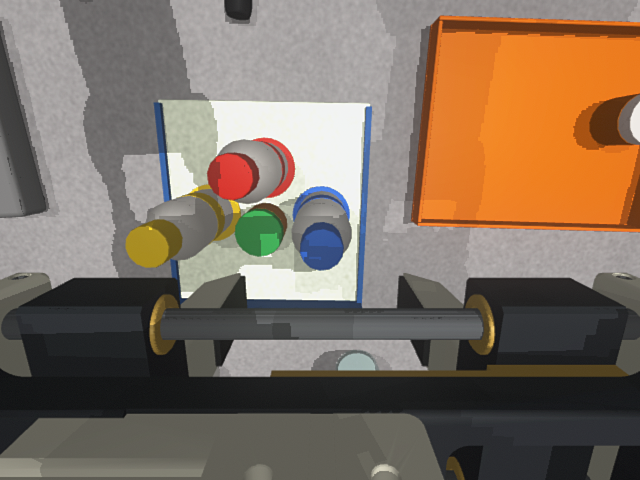

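The wrist view shows the blue cap (321,248), yellow (153,243), red (232,175) and green lid (258,233). Next I combine all three views.

Run:
```python
from h import *
T=dict(np.load("top0.npz"));S=dict(np.load("side0.npz"));W=dict(np.load("w1.npz"))
for n,p,q,w in (("red",(314.9,253.8),(316.4,225.1),(232.4,175.5)),("blue",(276.8,221.9),(263,236),(320.9,247.8)),("yellow",(353.6,223.7),(312.6,189.9),(153.3,242.9)),("green",(315.8,224.1),(289,245.9),(258,232.6))):
    z={"green":58}.get(n,150)
    X,e=tri([(T,p),(S,q),(W,w)]);print(n,X.round(1),e,"W-plane",plane(W,w,z)[:2].round(1),"T-plane",plane(T,p,z)[:2].round(1))
```

```text
red [533.1  14.6 137.5] [1.3, 0.8, 0.7] W-plane [531.8  17.2] T-plane [533.   15.4]
blue [585.7  77.4 139.2] [0.7, 1.5, 1.0] W-plane [583.5  77.6] T-plane [584.4  77. ]
yellow [583.  -48.7 137.2] [1.3, 1.0, 1.0] W-plane [579.5 -43.2] T-plane [581.9 -46.8]
green [594.3  13.3  53.1] [1.8, 3.4, 1.6] W-plane [594.5  14.9] T-plane [595.   14.3]
```

In the tool's units: 105 mm / 800 = 0.1313, 80 mm / 800 = 0.1.

```bash
python3 shift.py '{"jaw": [65, 65, 65, 65, 65], "x": [-0.0013, -0.0013, -0.0013, -0.0013, -0.0013], "y": [-0.0013, -0.0013, -0.0013, -0.0013, -0.0013], "z": [0.05, 0.1, 0.1313, 0.1313, 0.1313], "turn": [0, 0, 0, 0, 0]}'; python3 shift.py '{"jaw": [20, 20, 20, 20, 20], "x": [0, 0, 0, 0, 0], "y": [0, 0, 0, 0, 0], "z": [0, 0, 0, 0, 0], "turn": [0, 0, 0, 0, 0]}'; python3 shift.py '{"jaw": [20, 20, 20, 20], "x": [0, 0, 0, 0], "y": [0, 0, 0, 0], "z": [-0.025, -0.0625, -0.1, -0.1], "turn": [0, 0, 0, 0]}'
```

```text
time: 2.78
tool_pos: [585.6, 77.9, 301.3]
tcp_rot: [3.141, 0.002, -3.14]
contact_force: [0.2, -0.6, -0.0]
grip_width: 64.9
finger_force: 0.0
time: 3.4
tool_pos: [585.6, 77.2, 299.9]
tcp_rot: [3.141, 0.0, -3.141]
contact_force: [-0.6, 1.0, 1.0]
grip_width: 31.9
finger_force: 30.0
time: 3.9
tool_pos: [585.9, 77.1, 381.5]
tcp_rot: [-3.142, 0.004, -3.141]
contact_force: [1.1, -0.2, -2.7]
grip_width: 31.4
finger_force: 30.0
```

In the tool's units: 248 mm / 800 = 0.31, 200 mm / 800 = 0.25.

```bash
python3 shift.py '{"jaw": [20, 20, 20, 20, 20], "x": [0.0088, 0.0175, 0.0263, 0.035, 0.045], "y": [0.0625, 0.125, 0.1875, 0.25, 0.31], "z": [0, 0, 0, 0, 0], "turn": [0, 0, 0, 0, 0]}' >/dev/null; python3 shift.py '{"jaw": [20, 20, 20, 20, 20], "x": [0, 0, 0, 0, 0], "y": [0, 0, 0, 0, 0], "z": [0, 0.0375, 0.075, 0.1, 0.105], "turn": [0, 0, 0, 0, 0]}'; python3 shift.py '{"jaw": [20, 20, 20], "x": [0, 0, 0], "y": [0, 0, 0], "z": [0.0025, 0.0038, 0.0038], "turn": [0, 0, 0]}'
```

```text
time: 5.15
tool_pos: [549.2, 323.8, 292.8]
tcp_rot: [-3.139, -0.005, 3.141]
contact_force: [-0.3, -0.1, -2.5]
grip_width: 31.6
finger_force: 30.0
time: 5.52
tool_pos: [549.7, 325.1, 293.5]
tcp_rot: [3.141, 0.001, -3.141]
contact_force: [-0.1, 0.5, -1.6]
grip_width: 30.7
finger_force: 30.0
```

In the tool's units: 1 mm / 800 = 0.0013.

```bash
python3 shift.py '{"jaw": [20, 20], "x": [0, 0], "y": [0, 0], "z": [0.0013, 0.0013], "turn": [0, 0]}'|grep -E "pos|contact";python3 shift.py '{"jaw": [20, 20], "x": [0, 0], "y": [0, 0], "z": [0.0013, 0.0013], "turn": [0, 0]}'|grep -E "pos|contact"
```

```text
tool_pos: [549.5, 325.1, 291.9]
contact_force: [0.1, -0.6, -1.7]
tool_pos: [549.7, 325.2, 291.9]
contact_force: [-0.1, 0.7, 5.2]
```

In the tool's units: -69 mm / 800 = -0.0863, -30 mm / 800 = -0.0375.

```bash
python3 shift.py '{"jaw": [60, 60, 60, 60, 60], "x": [0, 0, 0, 0, 0], "y": [0, 0, 0, 0, 0], "z": [0, 0, 0, -0.0375, -0.0863], "turn": [0, 0, 0, 0, 0]}'|grep -E "pos|contact|grip"; python3 shift.py '{"jaw": [65, 65, 65, 65, 65], "x": [0.0038, 0.0088, 0.0125, 0.0175, 0.0213], "y": [-0.0775, -0.155, -0.2325, -0.31, -0.3875], "z": [0, 0, 0, 0, 0], "turn": [0, 0, 0, 0, 0]}'; python3 shift.py '{"jaw": [65, 65], "x": [0, 0], "y": [0, 0], "z": [0, 0], "turn": [0, 0]}'|grep -E "pos"
```

```text
tool_pos: [549.4, 325.0, 359.3]
contact_force: [1.0, 0.4, -0.4]
grip_width: 59.7
time: 7.28
tool_pos: [532.2, 13.2, 359.8]
tcp_rot: [3.142, 0.0, -3.141]
contact_force: [-0.2, 1.0, 0.1]
grip_width: 64.8
finger_force: 0.0
tool_pos: [532.6, 15.2, 359.7]
```

```bash
python3 shift.py '{"jaw": [65, 65, 65], "x": [0, 0, 0], "y": [0, 0, 0], "z": [0.0438, 0.075, 0.075], "turn": [0, 0, 0]}'|grep pos; python3 shift.py '{"jaw": [20, 20, 20, 20, 20], "x": [0, 0, 0, 0, 0], "y": [0, 0, 0, 0, 0], "z": [0, 0, 0, 0, 0], "turn": [0, 0, 0, 0, 0]}'; python3 shift.py '{"jaw": [20, 20, 20, 20], "x": [0, 0, 0, 0], "y": [0, 0, 0, 0], "z": [-0.025, -0.0625, -0.1, -0.1], "turn": [0, 0, 0, 0]}'
```

```text
tool_pos: [532.1, 16.9, 298.1]
time: 8.52
tool_pos: [532.7, 15.1, 300.2]
tcp_rot: [3.141, 0.001, -3.142]
contact_force: [-0.1, 1.3, 3.1]
grip_width: 31.3
finger_force: 30.0
time: 9.02
tool_pos: [532.9, 14.9, 381.4]
tcp_rot: [-3.141, 0.004, -3.141]
contact_force: [0.3, -0.8, -2.4]
grip_width: 31.5
finger_force: 30.0
```

In the tool's units: 220 mm / 800 = 0.275, 176 mm / 800 = 0.22.

```bash
python3 shift.py '{"jaw": [20, 20, 20, 20, 20], "x": [0.02, 0.04, 0.06, 0.0813, 0.1038], "y": [0.055, 0.11, 0.165, 0.22, 0.275], "z": [0, 0, 0, 0, 0], "turn": [0, 0, 0, 0, 0]}' >/dev/null; python3 shift.py '{"jaw": [20, 20, 20, 20, 20], "x": [0, 0, 0, 0, 0], "y": [0, 0, 0, 0, 0], "z": [0, 0.0375, 0.075, 0.1, 0.1075], "turn": [0, 0, 0, 0, 0]}'; python3 shift.py '{"jaw": [20, 20], "x": [0, 0], "y": [0, 0], "z": [0.0025, 0.0025], "turn": [0, 0]}'|grep -E "pos|con"; python3 shift.py '{"jaw": [20, 20], "x": [0, 0], "y": [0, 0], "z": [0.0013, 0.0013], "turn": [0, 0]}'|grep -E "pos|con"
```

```text
time: 10.28
tool_pos: [449.4, 234.1, 292.1]
tcp_rot: [-3.14, -0.003, 3.141]
contact_force: [-5.7, -0.9, 29.1]
grip_width: 31.6
finger_force: 30.0
tool_pos: [449.6, 234.2, 292.4]
contact_force: [-2.9, -1.7, 5.7]
tool_pos: [449.7, 234.3, 292.3]
contact_force: [-3.9, -2.4, 12.6]
```

In the tool's units: -69 mm / 800 = -0.0863, -30 mm / 800 = -0.0375.

```bash
python3 shift.py '{"jaw": [60, 60, 60, 60, 60], "x": [0, 0, 0, 0, 0], "y": [0, 0, 0, 0, 0], "z": [-0.0025, -0.0025, -0.0025, -0.0375, -0.0863], "turn": [0, 0, 0, 0, 0]}'|grep -E "pos|contact|grip"; python3 shift.py '{"jaw": [65, 65, 65, 65, 65], "x": [-0.0338, -0.0675, -0.1013, -0.135, -0.1663], "y": [-0.07, -0.14, -0.2113, -0.2825, -0.3538], "z": [0, 0, 0, 0, 0], "turn": [0, 0, 0, 0, 0]}'>/dev/null; python3 shift.py '{"jaw": [65, 65], "x": [0, 0], "y": [0, 0], "z": [0, 0], "turn": [0, 0]}'|grep -E "pos"
```

```text
tool_pos: [449.4, 234.9, 359.4]
contact_force: [0.2, 0.8, 0.8]
grip_width: 59.9
tool_pos: [582.0, -47.1, 359.1]
```

In the tool's units: 60 mm / 800 = 0.075, 35 mm / 800 = 0.0438.

```bash
python3 shift.py '{"jaw": [65, 65, 65], "x": [-0.0013, -0.0013, -0.0013], "y": [-0.0013, -0.0013, -0.0013], "z": [0.0438, 0.075, 0.075], "turn": [0, 0, 0]}'|grep pos; python3 shift.py '{"jaw": [20, 20, 20, 20, 20], "x": [0, 0, 0, 0, 0], "y": [0, 0, 0, 0, 0], "z": [0, 0, 0, 0, 0], "turn": [0, 0, 0, 0, 0]}'; python3 shift.py '{"jaw": [20, 20, 20, 20], "x": [0, 0, 0, 0], "y": [0, 0, 0, 0], "z": [-0.025, -0.0625, -0.1, -0.1], "turn": [0, 0, 0, 0]}'
```

```text
tool_pos: [582.4, -46.4, 298.1]
time: 13.28
tool_pos: [583.4, -48.0, 300.2]
tcp_rot: [3.141, 0.001, -3.142]
contact_force: [-0.9, 2.3, 3.8]
grip_width: 31.3
finger_force: 30.0
time: 13.78
tool_pos: [583.5, -48.3, 381.4]
tcp_rot: [-3.141, 0.004, -3.141]
contact_force: [0.2, 0.4, -2.4]
grip_width: 31.4
finger_force: 30.0
```

In the tool's units: 286 mm / 800 = 0.3575, 230 mm / 800 = 0.2875.

```bash
python3 shift.py '{"jaw": [20, 20, 20, 20, 20], "x": [0.0088, 0.0175, 0.025, 0.0325, 0.0413], "y": [0.0713, 0.1425, 0.2138, 0.2875, 0.3575], "z": [0, 0, 0, 0, 0], "turn": [0, 0, 0, 0, 0]}' >/dev/null; python3 shift.py '{"jaw": [20, 20, 20, 20, 20], "x": [0, 0, 0, 0, 0], "y": [0, 0, 0, 0, 0], "z": [0, 0.0375, 0.075, 0.0975, 0.105], "turn": [0, 0, 0, 0, 0]}'; python3 shift.py '{"jaw": [20, 20], "x": [0, 0], "y": [0, 0], "z": [0.0013, 0.0025], "turn": [0, 0]}'|grep -E "pos|con"; python3 shift.py '{"jaw": [20, 20], "x": [0, 0], "y": [0, 0], "z": [0.0013, 0.0013], "turn": [0, 0]}'|grep -E "pos|con"
```

```text
time: 15.02
tool_pos: [549.8, 236.8, 293.1]
tcp_rot: [-3.14, -0.004, 3.141]
contact_force: [0.1, 0.5, -2.8]
grip_width: 31.2
finger_force: 30.0
tool_pos: [550.5, 237.7, 294.4]
contact_force: [-0.9, -0.4, -1.7]
tool_pos: [550.2, 237.9, 293.1]
contact_force: [0.0, 0.1, -2.4]
```

In the tool's units: 2 mm / 800 = 0.0025, 1 mm / 800 = 0.0013.

```bash
python3 shift.py '{"jaw": [20, 20, 20], "x": [0, 0, 0], "y": [0, 0, 0], "z": [0.0013, 0.0025, 0.0025], "turn": [0, 0, 0]}'|grep -E "pos|con"; python3 shift.py '{"jaw": [60, 60, 60, 60, 60], "x": [0, 0, 0, 0, 0], "y": [0, 0, 0, 0, 0], "z": [0, 0, 0, -0.0375, -0.085], "turn": [0, 0, 0, 0, 0]}'|grep -E "pos|contact|grip";python3 - <<'E'
from h import *
from plant import bot, imaging, get_obs
c=imaging.capture("top");cv2.imwrite("pics/t2.png",c["color"][:,:,::-1]);np.savez("t2.npz",**c)
c=imaging.capture("side");np.savez("s2.npz",**c);cv2.imwrite("pics/s2.png",c["color"][:,:,::-1])
E
```

```text
tool_pos: [550.4, 238.1, 292.2]
contact_force: [-1.1, 0.9, 6.1]
tool_pos: [550.1, 237.8, 358.4]
contact_force: [-0.2, -0.8, -0.3]
grip_width: 60.0
```

View pics/s2.png

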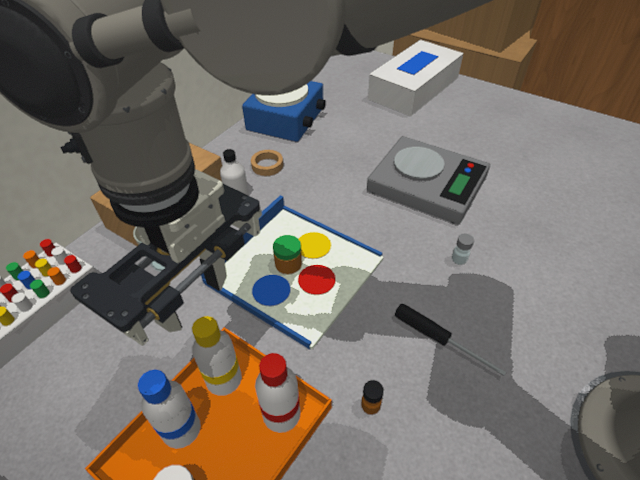

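All three bottles stand upright in the tray. The spots are bare: yellow (315,245), red (317,280), blue (271,290). Next I measure the spots, jar and pan.

Run:
```python
from h import *
T=dict(np.load("t2.npz"));S=dict(np.load("s2.npz"))
P={}
for c in("red","blue","yellow","green"):
    for n,i in(("T",T),("S",S)):
        bl=[b for b in blobs(mask(i["color"],c,110,40),200) if (230<b[0][0]<385 and 190<b[0][1]<320 and b[2][2]<50)]
        print(c,n,bl); P[c+n]=max(bl,key=lambda b:b[1])[0] if bl else None
    if P[c+"T"] and P[c+"S"]:
        X,e=tri([(T,P[c+"T"]),(S,P[c+"S"])]);print("  tri",X.round(1),e,"T",plane(T,P[c+"T"],12).round(1),"S",plane(S,P[c+"S"],12).round(1))
X,e=tri([(T,(501.5,271.5)),(S,(418.9,161.4))]);print("pan",X.round(1),e,plane(S,(418.9,161.4),52).round(1))
g=cv2.cvtColor(T["color"],cv2.COLOR_RGB2GRAY);print(blobs(cv2.inRange(g[225:305,455:545],112,200),300))
```

```text
red T [((np.float64(314.3), np.float64(259.5)), 845, [298, 244, 33, 32])]
red S [((np.float64(316.3), np.float64(279.1)), 866, [298, 265, 37, 29])]
  tri [534.6  16.6   7.5] [0.8, 0.8] T [535.  17.  12.] S [531.9  19.1  12. ]
blue T [((np.float64(282.6), np.float64(232.3)), 821, [267, 217, 32, 32])]
blue S [((np.float64(270.7), np.float64(289.7)), 909, [252, 275, 38, 31])]
  tri [586.1  76.7   7.2] [0.8, 0.8] T [586.1  76.8  12. ] S [582.8  79.   12. ]
yellow T [((np.float64(347.3), np.float64(233.7)), 854, [331, 218, 33, 33])]
yellow S [((np.float64(314.1), np.float64(244.7)), 671, [299, 232, 32, 27])]
  tri [582.8 -46.1   8. ] [1.9, 1.9] T [583.9 -44.9  12. ] S [579.  -43.9  12. ]
green T [((np.float64(315.7), np.float64(224.0)), 484, [304, 212, 24, 25])]
green S [((np.float64(286.4), np.float64(247.0)), 545, [273, 235, 28, 25])]
  tri [595.9  14.2  49.8] [0.6, 0.6] T [602.1  14.6  12. ] S [617.6 -12.1  12. ]
pan [ 510.8 -320.3   47.7] [0.8, 0.8] [ 508.2 -315.3   52. ]
[((np.float64(46.3), np.float64(4.1)), 585, [0, 0, 90, 37]), ((np.float64(36.1), np.float64(47.0)), 3785, [0, 10, 76, 70])]
```

View pics/t2.png

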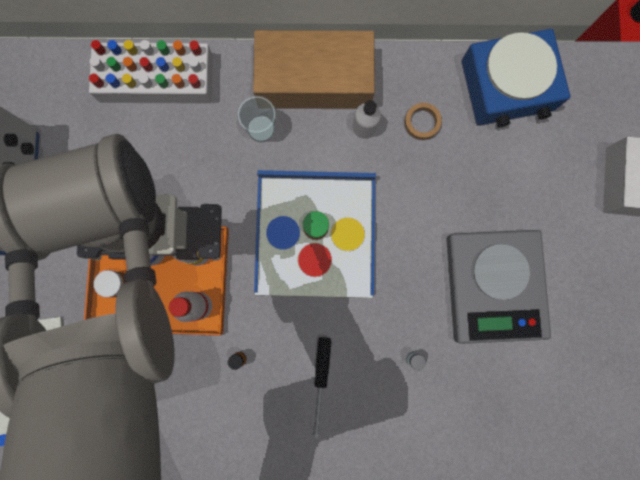

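The top view confirms the cleared stand, with spots at blue (283,232), red (315,260) and yellow (348,234). It also shows the green jar at (316,225) and the pan at (502,272).

In the tool's units: -224 mm / 800 = -0.28, -180 mm / 800 = -0.225.

```bash
python3 shift.py '{"jaw": [88, 88, 88, 88, 88], "x": [-0.0113, -0.0225, -0.0338, -0.045, -0.0563], "y": [-0.0563, -0.1125, -0.1688, -0.225, -0.28], "z": [0, 0, 0, 0, 0], "turn": [0, 0, 0, 0, 0]}'>/dev/null; python3 shift.py '{"jaw": [88, 88, 88, 88, 88], "x": [0, 0, 0, 0, 0], "y": [0, 0, 0, 0, 0], "z": [0, 0.0563, 0.1125, 0.125, 0.125], "turn": [0, 0, 0, 0, 0]}'
python3 - <<'E'
from h import *
from plant import bot, imaging, get_obs
c=imaging.capture("wrist");cv2.imwrite("pics/w3.png",c["color"][:,:,::-1]);np.savez("w3.npz",**c)
print(get_obs()["tool_pos"])
for k,z in(("red",12),("blue",12),("yellow",12),("green",60)):
  for b in blobs(mask(c["color"],k,110,40),200): print(k,b,plane(c,b[0],z).round(1))
E
```

```text
time: 17.88
tool_pos: [595.4, 14.5, 258.8]
tcp_rot: [3.141, -0.0, -3.141]
contact_force: [0.7, -0.4, 0.6]
grip_width: 88.1
finger_force: 0.0
[595.72803635  14.3589587  259.92844845]
red ((np.float64(325.7), np.float64(160.7)), 7631, [277, 111, 98, 100]) [533.   17.2  12. ]
blue ((np.float64(159.4), np.float64(168.0)), 2773, [141, 49, 38, 252]) [537.7 -92.3  12. ]
blue ((np.float64(491.1), np.float64(179.5)), 2371, [468, 57, 47, 246]) [545.2 127.2  12. ]
blue ((np.float64(412.0), np.float64(235.9)), 6298, [367, 193, 92, 89]) [583.9  77.3  12. ]
blue ((np.float64(273.3), np.float64(370.1)), 1422, [198, 364, 245, 13]) [691.6 -23.   12. ]
yellow ((np.float64(235.9), np.float64(233.0)), 6479, [190, 189, 93, 90]) [581.8 -44.8  12. ]
green ((np.float64(322.9), np.float64(272.8)), 4891, [282, 233, 82, 75]) [593.1  15.2  60. ]
```

View pics/w3.png

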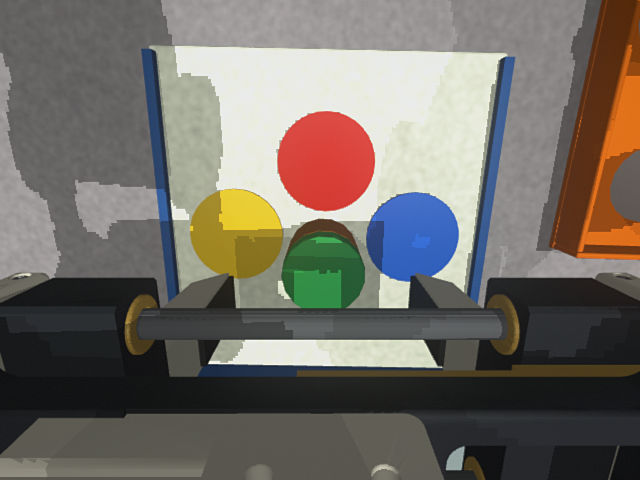

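The wrist view shows the jar (323,273) centred between the fingers, and the spots at red (326,161), yellow (236,233) and blue (412,236). Next I descend and grip the jar.

In the tool's units: 57 mm / 800 = 0.0713, 30 mm / 800 = 0.0375.

```bash
python3 shift.py '{"jaw": [88, 88, 88], "x": [0.0013, 0.0013, 0.0013], "y": [0, 0, 0], "z": [0.0375, 0.0713, 0.0713], "turn": [0, 0, 0]}'|grep -E "pos|con"; python3 shift.py '{"jaw": [30, 30, 30, 30, 30], "x": [0, 0, 0, 0, 0], "y": [0, 0, 0, 0, 0], "z": [0, 0, 0, 0, 0], "turn": [0, 0, 0, 0, 0]}'; python3 shift.py '{"jaw": [30, 30, 30, 30], "x": [0, 0, 0, 0], "y": [0, 0, 0, 0], "z": [-0.025, -0.075, -0.125, -0.125], "turn": [0, 0, 0, 0]}'
```

```text
tool_pos: [594.2, 14.1, 201.9]
contact_force: [-0.5, 0.6, 0.2]
time: 18.92
tool_pos: [594.3, 14.0, 202.0]
tcp_rot: [3.141, 0.001, -3.142]
contact_force: [-1.3, 1.2, 3.5]
grip_width: 47.9
finger_force: 30.0
time: 19.42
tool_pos: [595.0, 13.8, 304.8]
tcp_rot: [-3.141, 0.006, -3.141]
contact_force: [-0.0, -0.7, -2.5]
grip_width: 47.5
finger_force: 30.0
```

In the tool's units: -165 mm / 800 = -0.2063, -123 mm / 800 = -0.1538.

```bash
python3 shift.py '{"jaw": [30, 30, 30, 30, 30], "x": [0.0125, 0.025, 0.0388, 0.0525, 0.0525], "y": [-0.0513, -0.1025, -0.1538, -0.2063, -0.2063], "z": [0, 0, 0, 0, 0], "turn": [0, 0, 0, 0, 0]}'>/dev/null; python3 shift.py '{"jaw": [30, 30, 30, 30, 30], "x": [0.0125, 0.025, 0.0388, 0.0525, 0.0525], "y": [-0.0513, -0.1025, -0.1538, -0.21, -0.21], "z": [0, 0, 0, 0, 0], "turn": [0, 0, 0, 0, 0]}'|grep -E "pos|con";  python3 shift.py '{"jaw": [30, 30, 30, 30, 30], "x": [0, 0, 0, 0, 0], "y": [0, 0, 0, 0, 0], "z": [0.025, 0.05, 0.0625, 0.0675, 0.0675], "turn": [0, 0, 0, 0, 0]}'
python3 - <<'E'
from h import *
from plant import bot, imaging, get_obs
c=imaging.capture("top");cv2.imwrite("pics/t4.png",c["color"][150:360,400:620,::-1].repeat(3,0).repeat(3,1)[:600]);
c=imaging.capture("side");cv2.imwrite("pics/s4.png",c["color"][80:280,330:550,::-1].repeat(3,0).repeat(3,1))
E
```

```text
tool_pos: [509.6, -321.0, 300.3]
contact_force: [-0.4, 1.5, -0.9]
time: 21.3
tool_pos: [510.6, -318.8, 247.8]
tcp_rot: [3.141, 0.0, -3.141]
contact_force: [-0.4, -0.4, -1.6]
grip_width: 47.1
finger_force: 30.0
```

View pics/s4.png

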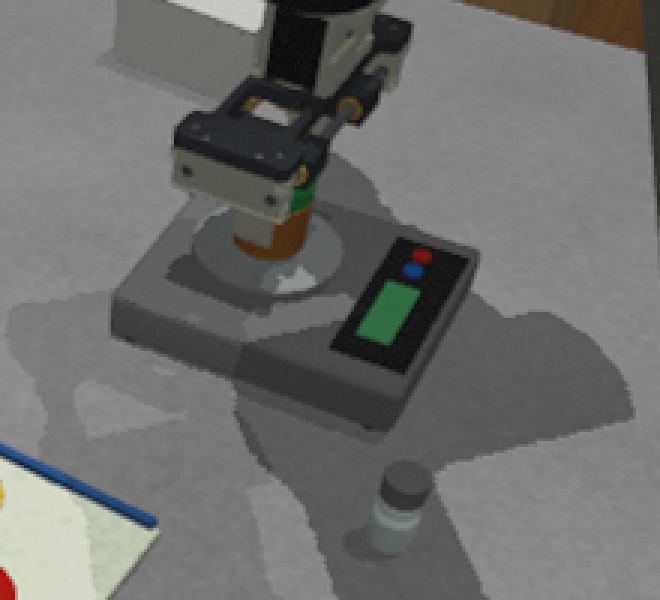

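The crop shows the jar just above the pan: its base spans about 234–310 in x, and the pan spans 193–345, centre 269. It is centred, so I lower it in 1 mm steps.

In the tool's units: 2 mm / 800 = 0.0025, 1 mm / 800 = 0.0013.

```bash
python3 shift.py '{"jaw": [30, 30, 30], "x": [0, 0, 0], "y": [0, 0, 0], "z": [0.0013, 0.0025, 0.0025], "turn": [0, 0, 0]}'|grep -E "pos|con"; python3 shift.py '{"jaw": [30, 30, 30], "x": [0, 0, 0], "y": [0, 0, 0], "z": [0.0013, 0.0013, 0.0013], "turn": [0, 0, 0]}'|grep -E "pos|con"; python3 shift.py '{"jaw": [30, 30, 30], "x": [0, 0, 0], "y": [0, 0, 0], "z": [0.0013, 0.0013, 0.0013], "turn": [0, 0, 0]}'|grep -E "pos|con"
```

```text
tool_pos: [510.3, -319.2, 245.7]
contact_force: [-0.1, 0.6, -0.2]
tool_pos: [510.3, -319.1, 244.7]
contact_force: [1.1, -0.2, -1.2]
tool_pos: [510.3, -319.1, 244.1]
contact_force: [-0.6, 0.5, 3.2]
```

In the tool's units: 290 mm / 800 = 0.3625, 240 mm / 800 = 0.3.

```bash
python3 shift.py '{"jaw": [75, 75, 75, 75, 75], "x": [0, 0, 0, 0, 0], "y": [0, 0, 0, 0, 0], "z": [0, 0, 0, 0, 0], "turn": [0, 0, 0, 0, 0]}'|grep -E "pos|con|grip"; python3 shift.py '{"jaw": [75, 75, 75, 75], "x": [0, 0, 0, 0], "y": [0, 0, 0, 0], "z": [-0.05, -0.1, -0.1438, -0.1438], "turn": [0, 0, 0, 0]}'|grep -E "pos|con"; python3 shift.py '{"jaw": [75, 75, 75, 65, 65], "x": [-0.0113, -0.0225, -0.0325, -0.0425, -0.05], "y": [0.075, 0.15, 0.225, 0.3, 0.3625], "z": [0, 0, 0, 0, 0], "turn": [0, 0, 0, 0, 0]}'|grep -E "pos"
python3 - <<'E'
from h import *
from plant import bot, imaging, get_obs
T=imaging.capture("top");S=imaging.capture("side");cv2.imwrite("pics/t5.png",T["color"][:,:,::-1]);np.savez("t5.npz",**T);np.savez("s5.npz",**S)
def pick(i,c,x0,x1,y0,y1):
    m=mask(i["color"],c,110,40);z=np.zeros_like(m);z[y0:y1,x0:x1]=m[y0:y1,x0:x1]
    return max(blobs(z,40),key=lambda b:b[1])
print("jar T",[ (b,plane(T,b[0],95).round(1)) for b in blobs(mask(T["color"],"green",110,40),100)])
for c in("red","blue","yellow"):
    print(c,[(b,plane(T,b[0],140).round(1)) for b in blobs(mask(T["color"],c,110,40),100) if 80<b[0][0]<240 and b[0][1]>200])
E
```

```text
tool_pos: [510.3, -319.1, 243.6]
contact_force: [-0.2, 0.7, -1.0]
grip_width: 75.2
tool_pos: [510.7, -319.4, 362.0]
contact_force: [-1.1, -0.1, -0.5]
tool_pos: [550.0, -26.8, 357.7]
jar T [(((np.float64(511.4), np.float64(269.9)), 611, [497, 257, 29, 27]), array([ 511.6, -319.8,   95. ])), (((np.float64(494.5), np.float64(323.2)), 426, [478, 316, 34, 15]), array([ 421.5, -287.9,   95. ]))]
red [(((np.float64(179.1), np.float64(306.5)), 347, [169, 297, 22, 20]), array([448.4, 232.6, 140. ]))]
blue [(((np.float64(124.7), np.float64(243.9)), 299, [115, 235, 22, 19]), array([548.9, 324.1, 140. ]))]
yellow [(((np.float64(178.1), np.float64(244.0)), 331, [168, 235, 22, 19]), array([549.1, 237.5, 140. ]))]
```

View pics/t5.png

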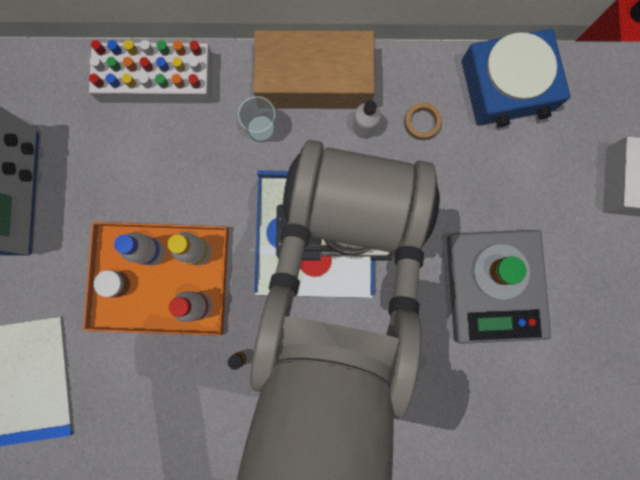

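The top view shows the jar on the pan at (511,270) and the three bottles upright in the tray. Their caps are at yellow (178,244), blue (125,244) and red (179,307). Yellow goes back first.

In the tool's units: 266.5 mm / 800 = 0.3331, 214 mm / 800 = 0.2675.

```bash
python3 shift.py '{"jaw": [65, 65, 65, 65, 65], "x": [0, 0, 0, 0, 0.0006], "y": [0.0663, 0.1325, 0.2, 0.2675, 0.3331], "z": [0, 0, 0, 0, 0], "turn": [0, 0, 0, 0, 0]}'>/dev/null; python3 shift.py '{"jaw": [65, 65, 65, 65], "x": [0, 0, 0, 0], "y": [0, 0, 0, 0], "z": [0, 0.0438, 0.0838, 0.0838], "turn": [0, 0, 0, 0]}'|grep -E "pos|con"; python3 shift.py '{"jaw": [20, 20, 20, 20, 20], "x": [0, 0, 0, 0, 0], "y": [0, 0, 0, 0, 0], "z": [0, 0, 0, 0, 0], "turn": [0, 0, 0, 0, 0]}'; python3 shift.py '{"jaw": [20, 20, 20, 20], "x": [0, 0, 0, 0], "y": [0, 0, 0, 0], "z": [-0.025, -0.0625, -0.11, -0.11], "turn": [0, 0, 0, 0]}'
```

```text
tool_pos: [549.2, 235.7, 288.8]
contact_force: [0.3, -0.4, 0.1]
time: 26.12
tool_pos: [549.8, 237.6, 292.4]
tcp_rot: [3.141, 0.001, -3.141]
contact_force: [-0.3, 1.2, 2.8]
grip_width: 31.3
finger_force: 30.0
time: 26.62
tool_pos: [550.1, 237.5, 382.4]
tcp_rot: [3.14, 0.005, -3.141]
contact_force: [0.6, -0.1, -2.7]
grip_width: 31.3
finger_force: 30.0
```

In the tool's units: -283 mm / 800 = -0.3538, -226 mm / 800 = -0.2825.

```bash
python3 shift.py '{"jaw": [20, 20, 20, 20, 20], "x": [-0.0088, -0.0175, -0.0263, -0.0338, -0.0413], "y": [-0.07, -0.14, -0.2113, -0.2825, -0.3538], "z": [0, 0, 0, 0, 0], "turn": [0, 0, 0, 0, 0]}' >/dev/null; python3 shift.py '{"jaw": [20, 20, 20, 20, 20], "x": [0, 0, 0, 0, 0], "y": [0, 0, 0, 0, 0], "z": [0, 0, 0.05, 0.0875, 0.0938], "turn": [0, 0, 0, 0, 0]}'; python3 shift.py '{"jaw": [20, 20, 20], "x": [0, 0, 0], "y": [0, 0, 0], "z": [0.0025, 0.0038, 0.0038], "turn": [0, 0, 0]}'|grep -E "pos|con"; python3 shift.py '{"jaw": [20, 20, 20], "x": [0, 0, 0], "y": [0, 0, 0], "z": [0.0013, 0.0013, 0.0013], "turn": [0, 0, 0]}'|grep -E "pos|con"
```

```text
time: 27.88
tool_pos: [582.0, -43.8, 302.2]
tcp_rot: [3.14, -0.005, -3.139]
contact_force: [-0.2, 1.0, -1.5]
grip_width: 31.7
finger_force: 30.0
tool_pos: [582.9, -45.5, 302.7]
contact_force: [-0.5, 0.5, -2.5]
tool_pos: [582.8, -45.7, 300.8]
contact_force: [-0.9, -0.6, -1.2]
```

In the tool's units: 1 mm / 800 = 0.0013.

```bash
python3 shift.py '{"jaw": [20, 20, 20], "x": [0, 0, 0], "y": [0, 0, 0], "z": [0.0013, 0.0013, 0.0013], "turn": [0, 0, 0]}'|grep -E "pos|con";python3 shift.py '{"jaw": [20, 20, 20], "x": [0, 0, 0], "y": [0, 0, 0], "z": [0.0009, 0.0009, 0.0009], "turn": [0, 0, 0]}'|grep -E "pos|con"
```

```text
tool_pos: [582.9, -45.6, 300.3]
contact_force: [-1.2, 0.8, 5.1]
tool_pos: [583.0, -45.5, 300.3]
contact_force: [-1.8, 1.1, 10.3]
```

In the tool's units: -60 mm / 800 = -0.075, -30 mm / 800 = -0.0375.

```bash
python3 shift.py '{"jaw": [60, 60, 60, 60, 60], "x": [0, 0, 0, 0, 0], "y": [0, 0, 0, 0, 0], "z": [-0.0013, -0.0013, -0.0013, -0.0375, -0.075], "turn": [0, 0, 0, 0, 0]}'|grep -E "pos|contact|grip"; python3 shift.py '{"jaw": [65, 65, 65, 65, 65], "x": [0.0338, 0.0675, 0.1013, 0.135, 0.1669], "y": [0.07, 0.14, 0.21, 0.28, 0.3494], "z": [0, 0, 0, 0, 0], "turn": [0, 0, 0, 0, 0]}'>/dev/null; python3 shift.py '{"jaw": [65, 65, 65, 65], "x": [0, 0, 0, 0], "y": [0, 0, 0, 0], "z": [0, 0.0438, 0.0838, 0.0838], "turn": [0, 0, 0, 0]}'|grep -E "pos|con"; python3 shift.py '{"jaw": [20, 20, 20, 20, 20], "x": [0, 0, 0, 0, 0], "y": [0, 0, 0, 0, 0], "z": [0, 0, 0, 0, 0], "turn": [0, 0, 0, 0, 0]}'; python3 shift.py '{"jaw": [20, 20, 20, 20], "x": [0, 0, 0, 0], "y": [0, 0, 0, 0], "z": [-0.025, -0.0625, -0.11, -0.11], "turn": [0, 0, 0, 0]}'
```

```text
tool_pos: [582.7, -45.6, 359.0]
contact_force: [-0.5, 0.1, 0.5]
grip_width: 59.9
tool_pos: [449.1, 232.7, 290.1]
contact_force: [0.3, -0.1, 0.6]
time: 31.75
tool_pos: [449.3, 234.0, 292.6]
tcp_rot: [3.141, 0.001, -3.141]
contact_force: [-0.4, -0.7, 4.0]
grip_width: 31.1
finger_force: 30.0
time: 32.25
tool_pos: [449.6, 234.1, 382.4]
tcp_rot: [3.14, 0.005, -3.141]
contact_force: [-0.0, -0.3, -1.5]
grip_width: 31.4
finger_force: 30.0
```

In the tool's units: -217.5 mm / 800 = -0.2719, -174 mm / 800 = -0.2175.

```bash
python3 shift.py '{"jaw": [20, 20, 20, 20, 20], "x": [-0.0213, -0.0425, -0.0638, -0.085, -0.105], "y": [-0.0538, -0.1075, -0.1625, -0.2175, -0.2719], "z": [0, 0, 0, 0, 0], "turn": [0, 0, 0, 0, 0]}' >/dev/null; python3 shift.py '{"jaw": [20, 20, 20, 20, 20], "x": [0, 0, 0, 0, 0], "y": [0, 0, 0, 0, 0], "z": [0, 0, 0.05, 0.0875, 0.0938], "turn": [0, 0, 0, 0, 0]}'|grep pos; python3 shift.py '{"jaw": [20, 20, 20], "x": [0, 0, 0], "y": [0, 0, 0], "z": [0.0025, 0.0038, 0.0038], "turn": [0, 0, 0]}'|grep -E "pos|con"; python3 shift.py '{"jaw": [20, 20, 20], "x": [0, 0, 0], "y": [0, 0, 0], "z": [0.0013, 0.0019, 0.0019], "turn": [0, 0, 0]}'|grep -E "pos|con"
```

```text
tool_pos: [532.2, 17.7, 303.0]
tool_pos: [533.4, 16.5, 302.9]
contact_force: [0.3, 0.9, -2.2]
tool_pos: [533.3, 16.3, 300.7]
contact_force: [-0.5, 0.5, -0.4]
```

Next I finish seating red, release it and fetch blue at (549.5,325).

In the tool's units: 1 mm / 800 = 0.0013.

```bash
python3 shift.py '{"jaw": [20, 20, 20], "x": [0, 0, 0], "y": [0, 0, 0], "z": [0.0013, 0.0013, 0.0013], "turn": [0, 0, 0]}'|grep -E "pos|con"; python3 shift.py '{"jaw": [60, 60, 60, 60, 60], "x": [0, 0, 0, 0, 0], "y": [0, 0, 0, 0, 0], "z": [-0.0006, -0.0006, -0.0006, -0.0375, -0.075], "turn": [0, 0, 0, 0, 0]}'|grep -E "pos|contact|grip"; python3 shift.py '{"jaw": [65, 65, 65, 65, 65], "x": [-0.0038, -0.0075, -0.0125, -0.0163, -0.02], "y": [0.0775, 0.155, 0.2325, 0.31, 0.3856], "z": [0, 0, 0, 0, 0], "turn": [0, 0, 0, 0, 0]}'>/dev/null; python3 shift.py '{"jaw": [65, 65, 65, 65], "x": [0, 0, 0, 0], "y": [0, 0, 0, 0], "z": [0, 0.0438, 0.0838, 0.0838], "turn": [0, 0, 0, 0]}'|grep -E "pos|con"; python3 shift.py '{"jaw": [20, 20, 20, 20, 20], "x": [0, 0, 0, 0, 0], "y": [0, 0, 0, 0, 0], "z": [0, 0, 0, 0, 0], "turn": [0, 0, 0, 0, 0]}'; python3 shift.py '{"jaw": [20, 20, 20, 20], "x": [0, 0, 0, 0], "y": [0, 0, 0, 0], "z": [-0.025, -0.0625, -0.11, -0.11], "turn": [0, 0, 0, 0]}'
```

```text
tool_pos: [533.4, 16.3, 300.6]
contact_force: [-1.5, -0.6, 6.8]
tool_pos: [533.2, 16.4, 359.8]
contact_force: [0.1, -0.3, 1.6]
grip_width: 60.0
tool_pos: [548.7, 323.8, 289.9]
contact_force: [-0.3, -0.2, 0.2]
time: 37.0
tool_pos: [549.3, 325.1, 293.2]
tcp_rot: [3.141, 0.001, -3.141]
contact_force: [-0.2, 1.0, 2.3]
grip_width: 30.9
finger_force: 30.0
time: 37.5
tool_pos: [549.5, 325.0, 383.4]
tcp_rot: [3.139, 0.005, -3.141]
contact_force: [0.2, 0.2, -1.5]
grip_width: 31.0
finger_force: 30.0
```

Blue goes to (585.5,77), so dx=-36 and dy=-248.

In the tool's units: -248 mm / 800 = -0.31, -200 mm / 800 = -0.25.

```bash
python3 shift.py '{"jaw": [20, 20, 20, 20, 20], "x": [-0.0088, -0.0175, -0.0263, -0.035, -0.045], "y": [-0.0625, -0.125, -0.1875, -0.25, -0.31], "z": [0, 0, 0, 0, 0], "turn": [0, 0, 0, 0, 0]}' >/dev/null; python3 shift.py '{"jaw": [20, 20, 20, 20, 20], "x": [0, 0, 0, 0, 0], "y": [0, 0, 0, 0, 0], "z": [0, 0, 0.05, 0.0875, 0.0938], "turn": [0, 0, 0, 0, 0]}'|grep pos; python3 shift.py '{"jaw": [20, 20, 20], "x": [0, 0, 0], "y": [0, 0, 0], "z": [0.0025, 0.0038, 0.0038], "turn": [0, 0, 0]}'|grep -E "pos|con"; python3 shift.py '{"jaw": [20, 20, 20], "x": [0, 0, 0], "y": [0, 0, 0], "z": [0.0013, 0.0019, 0.0019], "turn": [0, 0, 0]}'|grep -E "pos|con"; python3 shift.py '{"jaw": [20, 20, 20], "x": [0, 0, 0], "y": [0, 0, 0], "z": [0.0013, 0.0013, 0.0013], "turn": [0, 0, 0]}'|grep -E "pos|con"
```

```text
tool_pos: [584.2, 78.4, 303.0]
tool_pos: [585.4, 77.0, 303.5]
contact_force: [0.3, -0.4, -2.2]
tool_pos: [585.3, 76.8, 301.2]
contact_force: [-0.4, -0.4, -1.2]
tool_pos: [585.4, 76.9, 301.2]
contact_force: [-1.6, 0.0, 5.3]
```

Units first: shifts go in shares of 80 cm and turns go in shares of 60 degrees. So -70 mm / 800 = -0.0875, -30 mm / 800 = -0.0375.

```bash
python3 shift.py '{"jaw": [60, 60, 60, 60, 60], "x": [0, 0, 0, 0, 0], "y": [0, 0, 0, 0, 0], "z": [-0.0006, -0.0006, -0.0006, -0.0375, -0.0875], "turn": [0, 0, 0, 0, 0]}'|grep -E "pos|contact|grip"; python3 shift.py '{"jaw": [60, 60, 60, 60, 60], "x": [0, 0, 0, 0, 0], "y": [0.0625, 0.125, 0.2, 0.275, 0.275], "z": [-0.025, -0.025, -0.025, -0.025, -0.025], "turn": [0, 0, 0, 0, 0]}'|grep pos
python3 - <<'E'
from h import *
from plant import bot, imaging, get_obs
T=imaging.capture("top");S=imaging.capture("side");cv2.imwrite("pics/t6.png",T["color"][:,:,::-1]);cv2.imwrite("pics/s6.png",S["color"][:,:,::-1])
T0=dict(np.load("top0.npz"))
for c in("red","blue","yellow","green"):
    print(c,[(b[0],b[1],plane(T,b[0],60 if c=="green" else 148).round(1)) for b in blobs(mask(T["color"],c),60) if 260<b[0][0]<370 and b[0][1]>200])
h=cv2.inRange(T["color"],(130,)*3,(255,)*3);print("white",[b for b in blobs(h,300) if 85<b[0][0]<230 and b[0][1]>225])
E
```

```text
tool_pos: [585.1, 76.8, 369.6]
contact_force: [0.3, 0.2, 0.0]
grip_width: 60.2
tool_pos: [584.1, 301.0, 389.2]
red [((np.float64(314.6), np.float64(254.7)), 287, array([531.7,  15.9, 148. ]))]
blue [((np.float64(277.0), np.float64(222.1)), 296, array([584.4,  76.9, 148. ])), ((np.float64(286.3), np.float64(240.2)), 90, array([555. ,  61.5, 148. ]))]
yellow [((np.float64(352.4), np.float64(223.9)), 299, array([581.9, -45. , 148. ])), ((np.float64(342.7), np.float64(240.8)), 111, array([554.3, -29.3, 148. ]))]
green []
white []
```

View pics/t6.png

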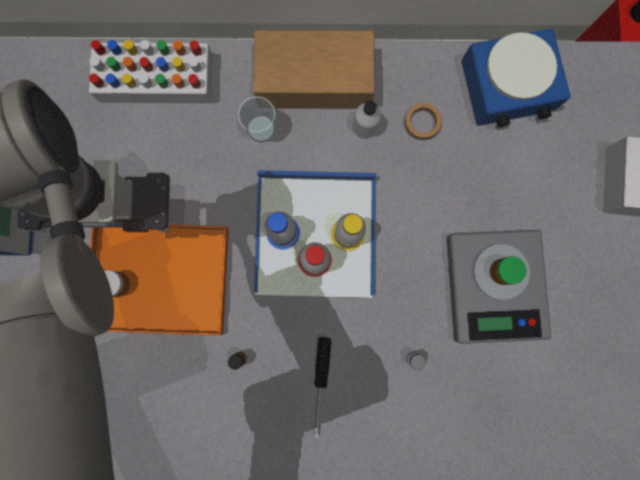

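View pics/s6.png

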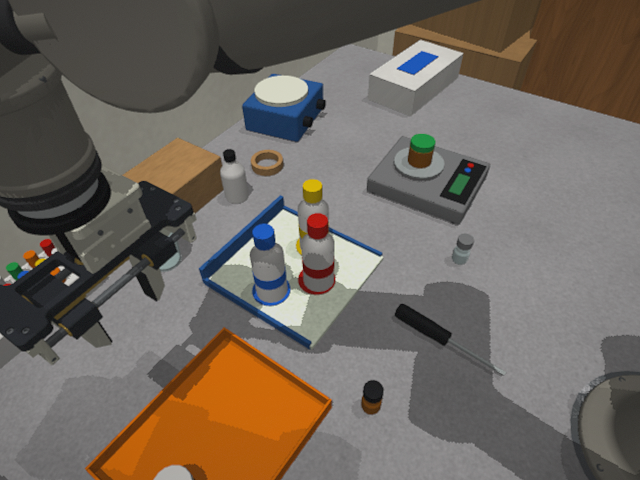

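Both views show each bottle upright on its own spot: top-view caps at blue (277,222), red (315,255) and yellow (352,224). The green jar is on the pan, the white jar is in place, and the arm is clear.

```bash
python3 shift.py '{"jaw": [60, 60], "x": [0, 0], "y": [0, 0], "z": [0, 0], "turn": [0, 0]}'|grep -E "time|con"; python3 -c "
from plant import bot, imaging, get_obs;print(bot.close_job())"
```

```text
time: 41.48
contact_force: [-0.7, 0.0, 0.4]
the job is handed in; nothing more can be done
None
```

The job is handed in at 41.5 s with no verdict printed; in the last camera views all three bottles stood upright within about 3 mm of their own spots' centres, the green jar was centred on the balance pan to about 1 mm, and the white jar was still in its place in the tray.

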